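# Lower the telescopic work rest to its next hole

### The job

Lower the blue telescopic work rest to its next hole: push the red button right in and ease the head down just off its present hole, then let the button go and push the head down by its black rubber pad until the pin catches in the next hole. Lean on the pad there with about 20 N for a second to prove that it is locked, then let go. Never push harder than 30 N, do not drive the head past that hole, and leave the can, the small cardboard box and the tin where they stand.

Things in the scene. Friction and masses are not known exactly. Their poses are not given: they have to be found in the camera images.
- rest_base: foot and lower tube of the work rest, bolted down: blue 120 x 120 x 10 mm plate, blue 44 mm tube ending in a black 53 mm collar at 132 mm. Origin: centre of the underside, z up, x along the head towards the button. On it slides the head: level aluminium bar 128 (along x) x 46 x 22 mm, underside 240 mm up at the start, on a 33 mm steel tube; it cannot turn.
- rest_head (a joint): how far the head is lowered, m: 0 at the start (locked in the first hole, 1.5 mm of play), end stop 0.085. It stays where left; unlocked, about 7 N slide it down. The sprung pin is inside, out of sight. The next hole is 40 to 68 mm below the first, different from stand to stand; none lies below that. Caught in a hole, the head is held fast; a pin held back by the button slips past a hole.
- release_button (a joint): how far the red button is pushed in, m: 0 = up, 0.007 = fully in. It draws the lock pin back as far; the pin is out of its hole from about 0.006. Spring: 2 N at first, 5 N fully in. Let go, the button always springs up, whether the pin is in a hole or rides on the wall between holes, so it does not show whether the head is locked: only the head's resistance to a push does.
- button_top (a point): centre of the top face of the red button: round, 24 mm across, on the head 36 mm from the tube axis, standing 15 mm above the aluminium bar when up (12 mm above its black surround). It moves with the head and the button; pressing direction straight down.
- pad_top (a point): centre of the top of the black ribbed rubber pad, 46 x 42 mm, on the other end of the head, 34 mm from the tube axis (70 mm from the button) and 7.5 mm lower than the button's top when that is up. It moves with the head; the rubber yields about 2 mm under 20 N. The work rest must not be pushed with more than 30 N anywhere: the locked pin would bend.
- can: empty drink can standing near the rest, 66 mm across, 168 mm tall, origin at the centre of its underside; must stay where it is.
- carton: small brown cardboard box near the rest, 82 x 82 mm, 58 mm tall, origin at the centre of its underside; must stay where it is.
- tin: small red and white tin near the rest, 68 mm across, 63 mm tall, origin at the centre of its underside; must stay where it is.

How it is judged (in metres and radians):
On the way, in this order (a step that is already met when the one before it is completed fails the run):
1. the button is pushed in and the head has started down from the first hole (value of joint rest_head above 0.004 m and value of joint release_button above 0.005 m), for 0.1 s.
2. caught in the next hole, the button up, the head stands still under a push of the fingers of more than 12 N (value of joint rest_head between 0.036 and 0.072 m and value of joint release_button below 0.002 m and velocity of joint rest_head below 0.003 m/s and contact force between the fingers and rest_head above 12 N), for 0.4 s.
At the end, for the whole second after the job is handed in: The head stands in the next hole, lowered by 36 to 72 mm, with the button up to within 2 mm; can, cardboard box and tin within 15 mm of where they stood (value of joint rest_head between 0.036 and 0.072 m and value of joint release_button below 0.002 m and distance of each of can, carton, tin from where it was at the start of the episode below 0.015 m); the robot touches nothing.
It fails at once if the robot pushes on the work rest with more than 30 N (contact force between any of the arm, the fingers and rest_head above 30 N or contact force between any of the arm, the fingers and rest_base above 30 N).
It fails at once if the head is driven more than 77 mm down, past the next hole (value of joint rest_head above 0.077 m).
It fails at once if the can, the cardboard box or the tin is moved by more than 15 mm or tipped (distance of any of can, carton, tin from where it was at the start of the episode above 0.015 m or angle between any of can, carton, tin's own z axis and vertical above 0.3 rad).
It also fails if it takes over 43 s, if anything falls off the work surface, if the arm or the gripper's body presses on something with over 40 N, if the wrist force passes 120 N, or if a joint passes its speed limit or range.

### The arm

A 7-joint arm with a two-finger parallel gripper is mounted at the origin on a cart in front of the work surface, level with it; the furniture and walls round the work are solid. World frame = base frame: x ahead of the robot, y to its left, z up, the work surface at z = 0. Lengths are in mm, angles in rad, forces in N, time in s.
With the tool pointing down it reaches from about 400 to 750 mm from the base axis. Payload 19.5 kg.
Tool frame: the origin (TCP) lies on the centre line of the jaws, within the pads' length; the fingertips stand 17 mm ahead of it and the grasp point (between the pads) lies 2 mm behind it (arm.tips_ahead is the distance from the TCP to the fingertips, in mm); z points along the fingers, y is the line along which they close (so a half turn about z gives the same grasp; the last joint's range is limited). The gripper opens to 85 mm and grips with 20 to 120 N. Pads are 22 mm wide; open, the fingers measure 114 mm over their backs; the gripper's body (76 mm by 85 mm) begins 54 mm behind the grasp point. The pads swing forward as they close: fully open they stand 13 mm farther back than shut.
Start: joints at [-1.322, 0.707, -0.028, 1.485, 0.022, 0.951, -0.075], TCP at [164.852, 550.837, 248.268] pointing down, gripper open.
Joint ranges: [-2.71, 2.71], [-0.32, 2.16], [-1.57, 1.52], [0, 2.45], [-1.46, 4.6], [0, 2.02], [-2.83, 2.83]. Speed limits (rad/s): [1.89, 1.89, 2.57, 2.57, 3.01, 3.01, 3.01].

### API

Orientations are given as a rotation vector (axis times angle).
In Python, from cell import arm, claw, monitor, optics, order, nets gives the robot as it stands. Calls block until the motion is done:
- arm.movep(position, orientation): joint-space move of the TCP to a pose.
- arm.move_l(position, rot=None, v=150): straight line of the TCP; rot=None keeps the orientation; v is the mean speed in mm/s.
- arm.goto_joints(angles): joint-space move.
- claw.gripper_to(opening, newtons=None): finger opening in mm; newtons is the grip in N (None keeps the last); returns when the fingers have stopped.
- arm.sleep(seconds).
- arm.inverse_kinematics(position, orientation): joint angles nearest the present ones, or None.
- monitor.state(): the state.
- optics.camera(name): name is "side" or "top"; returns a dict with "color" (400x640x3 uint8, blue, green, red), "depth" (400x640 float32, mm along the optical axis (not along the pixel's ray), 0 where there is no reading), "camera_matrix" (3x3 intrinsics, pixels), "xyz" and "rotation" of the camera in the world. Camera axes: x right, y down, z forward; pixel columns grow to the right and rows downward; lengths in mm; the calibration is good to about 2 mm. A picture is of the moment at which its call begins.
A pose or a line that the arm cannot do raises arm.MotionError and nothing moves.
- order.job_done(): hands the job in; it is judged then, once.
Trained networks look in a picture, given as the dict that the camera call returned (one of the last four; its "shot" number tells which), for a name from the list of things; names that differ only in an ending like _2 or _b are one class to them, and where a whole thing is asked for, a point or a joint stands for the part that bears it (a point fixed in the world has none). Each returns a list of dicts, best first, with "conf" (0 to 1); they miss things now and then, are a little off and sometimes report something else, mostly with a low value. They report only what shows in the picture. A call takes as long as a camera call.
- nets.look_for(picture, query): "at" ([column, row] in pixels, amid what is visible of it).
- nets.outline_of(picture, query): "region" (400x640 bool, what is visible of it) and "at" ([column, row] in pixels, amid what is visible of it).
- nets.place_of(picture, query): "at" ([column, row] in pixels: a listed point, or the origin of a listed thing).
The state is a dict: "t": time; "qpos": joint angles; "qvel": joint speeds; "tau": joint torques, N m; "eef_pos": TCP position; "eef_rot": TCP orientation; "ft_force": force on the tool from outside, world axes, zero at the start; "moment": the same for the moment, N m; "finger_gap": finger opening in mm; "grasp_force": force on a finger pad.
Only numpy, scipy, OpenCV 4.12 (cv2) and the standard library are available. Lean on these libraries where they do the work, as an engineer would, in place of code of your own. Each camera call takes 0.05 s, during which the arm holds its last target. There are 200 camera calls.

## Working session

There is one attempt and no reset: what is moved stays moved. The work goes in short steps, each a Python script; the robot and the scene stay as the last script left them, time stands still between calls to the robot, and variables do not carry over. Pictures are saved under pics/ and viewed, at most 10 in all, crops included, and the job is handed in when it is done.

```bash
mkdir -p pics; ls; cat > h.py <<'E'
import numpy as np, cv2
from cell import arm, claw, monitor, optics, order, nets
def world(p,uv,r=2):
    u,v=int(round(uv[0])),int(round(uv[1])); d=p["depth"][max(0,v-r):v+r+1,max(0,u-r):u+r+1]; d=d[d>0]
    if d.size==0: return None
    z=np.median(d); c=z*np.linalg.inv(p["camera_matrix"])@[uv[0],uv[1],1]
    R=np.array(p["rotation"]); 
    if R.size==3: R=cv2.Rodrigues(R.astype(float))[0]
    return R@c+np.array(p["xyz"])
E
python3 - <<'E'
from h import *
np.set_printoptions(precision=1,suppress=True)
im=[]
for n in ("top","side"):
    p=optics.camera(n); im.append(p["color"]); print(n,p["xyz"],np.array(p["rotation"]).tolist(),p["camera_matrix"][0][0])
    for q in ("button_top","pad_top","rest_base","can","carton","tin"):
        for r in nets.place_of(p,q)[:2]: print(q,round(r["conf"],2),r["at"],world(p,r["at"]))
    cv2.imwrite(f"pics/{n}0.png",p["color"])
print(monitor.state())
E
```

```text
pics
top [ 428.    29.9 1012. ] [-2.1524485968525724, 2.14157082036368, -0.15696910785166912] 421.7197447576235
button_top 0.42 [398.9, 161.0] [ 618.7 -113.9  276.5]
pad_top 0.92 [389.9, 200.0] [549.1 -97.7 268.8]
rest_base 0.68 [372.8, 206.2] [563.9 -90.2  91.3]
can 0.93 [319.9, 188.5] [590.3  27.  158.2]
carton 0.82 [395.1, 146.6] [ 710.1 -148.7   57.1]
tin 0.67 [418.7, 238.7] [ 494.9 -196.7   61. ]
tin 0.38 [401.2, 164.2] [ 612.9 -118.   276. ]
side [ 357.6 -737.1  565.7] [-2.0069804587729037, 0.29394961460714686, -0.16934776304482693] 404.39692377715005
button_top 0.6 [364.9, 172.8] [ 623.7 -118.8  274.3]
pad_top 0.71 [320.7, 176.8] [ 545.5 -102.5  270. ]
rest_base 0.57 [341.9, 293.0] [ 580.1 -130.4   19.8]
can 0.7 [337.5, 257.2] [ 570.6 -127.7  107.7]
carton 0.58 [410.9, 297.1] [ 690.3 -209.1   46.3]
tin 0.65 [316.2, 339.6] [ 491.8 -249.4   37.5]
tin 0.52 [321.0, 177.8] [ 544.8 -106.6  270. ]
{'t': 0.7, 'qpos': array([-1.3,  0.7, -0. ,  1.5,  0. ,  1. , -0.1]), 'qvel': array([-0.,  0.,  0., -0.,  0.,  0.,  0.]), 'tau': array([  0. , -88.3,   1.2, -23.6,   0. ,   0. ,  -0. ]), 'eef_pos': array([164.9, 550.8, 248.3]), 'eef_rot': array([-0.5, -3.1,  0. ]), 'ft_force': array([0.1, 0.7, 0.1]), 'moment': array([-0.,  0.,  0.]), 'grasp_force': 0.0, 'finger_gap': 85.14253936806523}
```

```bash
python3 - <<'E'
import cv2,numpy as np
a=cv2.imread("pics/top0.png")[100:300,260:500];b=cv2.imread("pics/side0.png")[130:370,220:480]
a=cv2.resize(a,(390,325));b=cv2.resize(b,(400,369));o=np.zeros((370,800,3),np.uint8);o[:325,:390]=a;o[:369,400:]=b;cv2.imwrite("pics/c.png",o)
E
```

```text
(no output)
```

View pics/c.png

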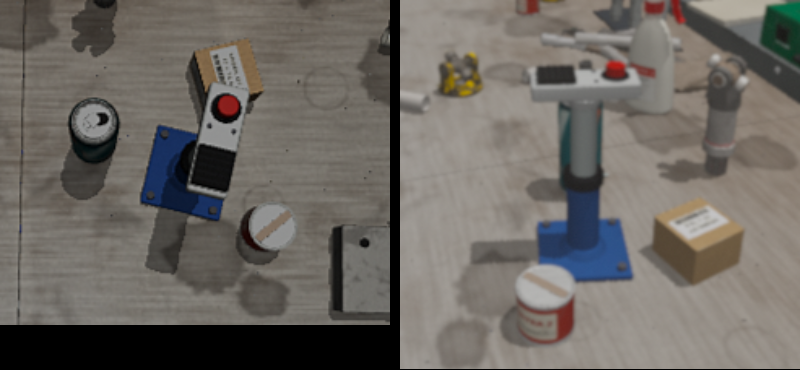

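The view shows the head bar with the red button at top px ≈(400,166) and the pad at ≈(391,203). The can is to the left, the carton is under the button end, and the tin is in front. Now I'll refine those two points and plan the poses.

```bash
python3 - <<'E'
from h import *
from scipy.spatial.transform import Rotation as Ro
np.set_printoptions(precision=2,suppress=True)
res={}
for n in ("top","side"):
    p=optics.camera(n); K=p["camera_matrix"]; R=np.array(p["rotation"]).astype(float); R=cv2.Rodrigues(R)[0] if R.size==3 else R
    def plane(uv,z):
        d=R@np.linalg.inv(K)@[uv[0],uv[1],1]; o=np.array(p["xyz"]); return o+d*(z-o[2])/d[2]
    hsv=cv2.cvtColor(p["color"],cv2.COLOR_BGR2HSV); m=((hsv[...,0]<8)|(hsv[...,0]>172))&(hsv[...,1]>150)&(hsv[...,2]>70)
    c=nets.look_for(p,"release_button"); print([(x["conf"],x["at"]) for x in c[:2]])
    c=[399,164] if n=="top" else [365,174]
    yy,xx=np.nonzero(m); k=np.hypot(xx-c[0],yy-c[1])<13; uv=[xx[k].mean(),yy[k].mean()]; print(n,"red",k.sum(),uv,plane(uv,277), plane(uv,272))
    q=nets.place_of(p,"pad_top")
    for x in q[:1]: print("pad",x["at"],plane(x["at"],269.5))
    q=nets.place_of(p,"button_top")
    for x in q[:2]: print("btn",x["conf"],x["at"],plane(x["at"],277))
    u=(620,-115)
    r=(391,203) if n=="top" else (320,177)
    dk=(hsv[...,2]<60)&(np.hypot(*(np.indices((400,640))[::-1]-np.array(r)[:,None,None]))<18)
    yy,xx=np.nonzero(dk); uv=[xx.mean(),yy.mean()]; print("dark",len(xx),uv,plane(uv,269.5))
print(arm.tips_ahead, monitor.state()["eef_rot"])
for deg in range(-180,180,30):
    Rm=Ro.from_euler('z',deg,degrees=True)*Ro.from_euler('x',180,degrees=True)
    q=arm.inverse_kinematics([620,-116,370],Rm.as_rotvec()); print(deg,q)
E
```

```text
[(0.63, [393.8, 183.4]), (0.61, [399.8, 165.3])]
top red 129 [np.float64(400.1162790697674), np.float64(164.45736434108528)] [ 612.2  -115.85  277.  ] [ 613.46 -116.84  272.  ]
pad [391.7, 201.5] [ 546.26 -100.78  269.5 ]
btn 0.6 [397.6, 163.7] [ 613.57 -111.38  277.  ]
btn 0.37 [418.4, 239.3] [ 478.62 -144.66  277.  ]
dark 678 [np.float64(389.2079646017699), np.float64(202.77286135693214)] [543.94 -96.29 269.5 ]
[]
side red 103 [np.float64(359.77669902912623), np.float64(174.64077669902912)] [ 609.56 -129.35  277.  ] [ 613.92 -118.82  272.  ]
pad [319.6, 176.7] [ 544.12 -100.3   269.5 ]
btn 0.54 [358.0, 171.4] [ 611.86 -114.92  277.  ]
btn 0.48 [337.9, 254.4] [ 494.23 -347.58  277.  ]
dark 226 [np.float64(320.8053097345133), np.float64(178.55309734513276)] [ 543.86 -108.69  269.5 ]
17.0 [-0.46 -3.11  0.  ]
-180 [ 0.15  0.72 -0.03  1.    0.02  1.42  1.69]
-150 [ 0.21  0.72 -0.19  1.    0.12  1.43  2.14]
-120 [ 0.28  0.73 -0.38  0.99  0.25  1.46  2.58]
-90 [-0.23  0.96  1.3   1.02 -0.92  1.69 -2.4 ]
-60 [-0.23  0.96  1.3   1.02 -0.92  1.69 -1.88]
-30 [-0.23  0.96  1.3   1.02 -0.92  1.69 -1.35]
0 [-0.13  0.81  0.77  1.01 -0.53  1.5  -1.07]
30 [-0.09  0.78  0.63  1.01 -0.43  1.47 -0.61]
60 [-0.05  0.76  0.49  1.01 -0.33  1.44 -0.16]
90 [ 0.    0.74  0.35  1.01 -0.24  1.43  0.3 ]
120 [ 0.05  0.73  0.21  1.   -0.14  1.42  0.76]
150 [ 0.1   0.72  0.08  1.   -0.06  1.42  1.22]
```

Button ≈(612.5,-115.5,277) and pad ≈(545,-100,269.5). Their spacing is 69 mm, which fits the 70 mm given. Moving above the button and pressing under force control.

```bash
cat >> h.py <<'E'
from scipy.spatial.transform import Rotation as Ro
ROT=(Ro.from_euler('z',167,degrees=True)*Ro.from_euler('x',180,degrees=True)).as_rotvec()
B=np.array([612.5,-115.5]); P=np.array([545.,-100.])
def fz(n=1): return float(np.mean([monitor.state()["ft_force"][2] for _ in range(n)]))
E
python3 - <<'E'
from h import *
s=monitor.state(); claw.gripper_to(0,20)
p=s["eef_pos"]; arm.move_l([p[0],p[1],350],v=200)
arm.movep([*B,335],ROT); print(monitor.state()["t"])
arm.move_l([*B,302],v=80)
arm.sleep(.2); f0=fz(); s=monitor.state(); print(s["t"],f0,s["eef_pos"],s["finger_gap"])
z=302; zc=None
while z>270:
    z-=1; arm.move_l([*B,z],v=20); s=monitor.state(); f=s["ft_force"][2]-f0
    print(z,round(s["t"],2),round(s["eef_pos"][2],1),round(f,1))
    if zc is None and f>1.2: zc=z
    if f>17: print("STOP force"); break
    if zc and z<=zc-16: break
E
```

```text
5.35
6.1083 -0.7497051487901362 [ 612.63588813 -115.52912175  302.46876099] -0.15791763168339285
301 6.36 301.0 0.6
300 6.61 299.9 1.3
299 6.86 298.9 -0.0
298 7.11 298.0 1.1
297 7.36 297.0 1.5
296 7.61 295.9 1.3
295 7.86 294.9 2.2
294 8.11 294.0 1.7
293 8.36 293.0 3.6
292 8.61 292.0 3.3
291 8.86 291.0 3.5
290 9.11 290.0 4.5
289 9.36 289.0 4.4
288 9.61 288.0 5.7
287 9.86 287.0 5.2
286 10.11 286.0 5.7
285 10.36 285.0 6.3
284 10.61 284.0 7.0
```

Contact was at TCP z≈294, as expected, so the early trigger was sensor noise. Continuing down to 276, which should put the head about 10 mm lower, then releasing and checking.

```bash
python3 - <<'E'
from h import *
for z in range(283,275,-1):
    arm.move_l([*B,z],v=20); s=monitor.state(); f=s["ft_force"][2]
    print(z,round(s["eef_pos"][2],1),round(f,1))
    if f>17: print("STOP"); break
arm.sleep(.25); p=optics.camera("side"); print(monitor.state()["t"],fz())
x=nets.place_of(p,"pad_top")[0]; print(x["at"],world(p,x["at"]))
cv2.imwrite("pics/s1.png",cv2.resize(p["color"][120:260,250:450],(800,560)))
E
```

```text
283 283.0 5.0
282 282.0 4.2
281 281.0 4.6
280 280.0 4.0
279 279.0 4.1
278 278.0 5.6
277 277.0 4.2
276 276.0 4.6
12.9083 4.591305748204281
[320.7, 182.3] [546.36489075 -99.38453145 257.70220858]
```

View pics/s1.png

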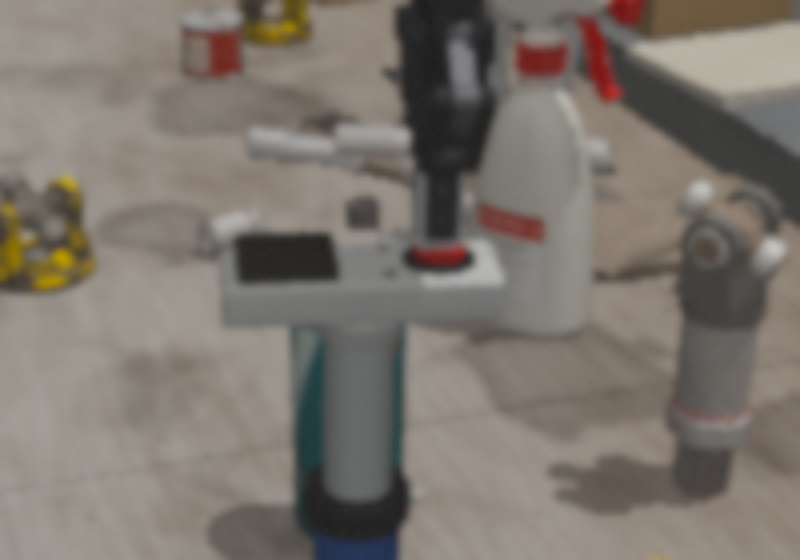

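The button is in (red at ≈(440,250) in the crop, fingers on it) and the head is about 11 mm down. Next I let go, move over the pad and push it down under force control.

```bash
python3 - <<'E'
from h import *
arm.move_l([*B,302],v=80); arm.move_l([*P,298],v=100); arm.move_l([*P,279],v=60)
arm.sleep(.1); print(monitor.state()["t"],fz())
z=279.; ok=False
while z>214:
    z-=2 if z>251 else .8
    arm.move_l([*P,z],v=20); s=monitor.state(); f=s["ft_force"][2]
    print(round(z,1),round(s["eef_pos"][2],1),round(f,1),end=" | ")
    if f>11: ok=True; break
print("\ncaught?",ok,s["t"])
if ok:
    for _ in range(12):
        f=fz()
        if f>18.5: break
        z-=.3; arm.move_l([*P,z],v=10); print(round(z,1),round(fz(),1))
    for _ in range(6): arm.sleep(.2); s=monitor.state(); print(round(s["t"],2),round(s["eef_pos"][2],2),round(s["ft_force"][2],1))
E
```

```text
14.8417 0.5116282183120392
277.0 277.0 0.5 | 275.0 275.1 3.0 | 273.0 273.2 5.5 | 271.0 271.2 5.1 | 269.0 269.3 5.7 | 267.0 267.3 6.5 | 265.0 265.2 4.9 | 263.0 263.2 5.9 | 261.0 261.2 6.4 | 259.0 259.2 7.2 | 257.0 257.2 6.4 | 255.0 255.2 6.6 | 253.0 253.2 6.7 | 251.0 251.2 5.3 | 250.2 250.5 7.3 | 249.4 249.7 7.0 | 248.6 248.9 7.2 | 247.8 248.1 6.8 | 247.0 247.3 6.6 | 246.2 246.5 7.5 | 245.4 245.7 7.5 | 244.6 244.9 7.6 | 243.8 244.1 7.2 | 243.0 243.3 7.1 | 242.2 242.5 7.0 | 241.4 241.7 8.0 | 240.6 240.9 7.3 | 239.8 240.1 6.7 | 239.0 239.3 6.7 | 238.2 238.5 7.3 | 237.4 237.7 6.5 | 236.6 236.9 6.4 | 235.8 236.1 7.0 | 235.0 235.3 7.2 | 234.2 234.5 8.0 | 233.4 233.7 6.7 | 232.6 232.9 7.1 | 231.8 232.1 7.2 | 231.0 231.3 7.4 | 230.2 230.5 6.6 | 229.4 229.7 7.0 | 228.6 228.9 6.8 | 227.8 228.1 8.0 | 227.0 227.3 7.7 | 226.2 226.5 5.3 | 225.4 225.6 6.0 | 224.6 224.9 6.2 | 223.8 224.0 5.1 | 223.0 223.3 5.5 | 222.2 222.7 11.1 | 
caught? True 27.3417
221.9 12.6
221.6 14.8
221.3 15.2
221.0 18.7
28.54 221.82 16.8
28.74 221.8 16.8
28.94 221.84 16.6
29.14 221.81 16.6
29.34 221.81 17.2
29.54 221.84 17.7
```

It caught at about 63 mm and the head stands still under about 17 N. I'll bring it to about 20 N for a second, then let go and check.

```bash
python3 - <<'E'
from h import *
arm.move_l([*P,220.6],v=10)
for _ in range(5): arm.sleep(.2); s=monitor.state(); print(round(s["eef_pos"][2],2),round(s["ft_force"][2],1))
arm.move_l([*P,300],v=100); arm.sleep(.3)
p=optics.camera("side"); print(monitor.state()["t"],fz())
x=nets.place_of(p,"pad_top")[0]; print(x["at"],world(p,x["at"]))
cv2.imwrite("pics/s2.png",cv2.resize(p["color"][130:370,220:480],(780,590)))
E
```

```text
221.54 19.1
221.55 18.6
221.54 19.8
221.53 19.9
221.52 19.5
32.0833 -0.15425129018361475
[323.1, 207.6] [ 549.39161562 -103.58642163  207.29939629]
```

View pics/s2.png

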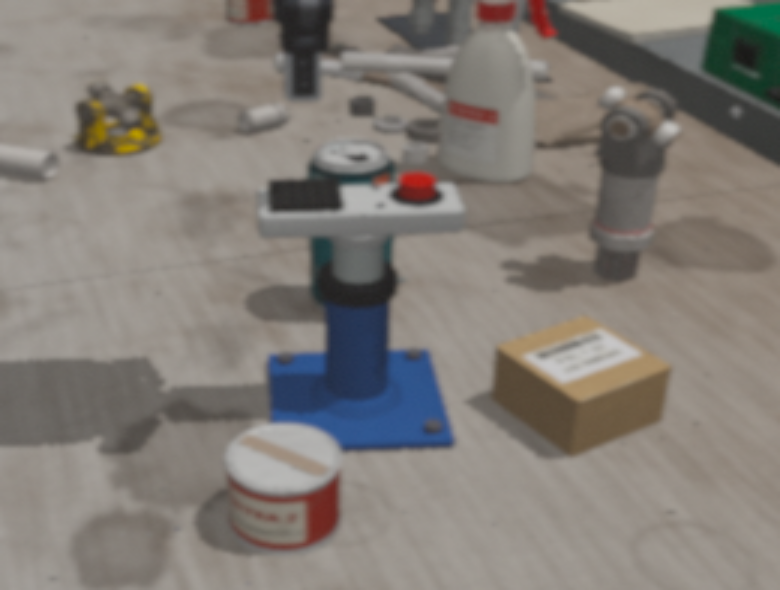

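The head is about 62 mm down (pad at crop (305,195)) and the button is up at (418,187). The tin, carton and can have not moved, and the gripper is clear.

```bash
python3 -c "
from h import *
print(order.job_done())"
```

```text
the job is handed in; nothing more can be done
None
```

The work rest is lowered about 62 mm into its next hole and held still under about 19–20 N for a second; the button is up, the can, box and tin look undisturbed, and the job is handed in (no verdict was returned).

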